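# Line up a swivel flange with a tapered pin

### The arm

A 6-joint arm with a two-finger parallel gripper is mounted at the origin on the work surface. World frame = base frame: x ahead of the robot, y to its left, z up, the work surface at z = 0. Lengths are in m, angles in rad, forces in N, time in s.
With the tool pointing down it reaches from about 0.3 to 0.775 m from the base axis. Payload 14.6 kg.
Tool frame: the origin (TCP) lies between the finger pads; the fingertips stand 19 mm ahead of it and the grasp point (between the pads) is the TCP; z points along the fingers, y is the direction in which the jaws open and shut (so a half turn about z gives the same grasp; the last joint's range is limited). The gripper opens to 94 mm and grips with 3 to 60 N. Pads are 16 mm wide; open, the fingers measure 119 mm over their backs; the gripper's body (75 mm by 177 mm) begins 78 mm behind the grasp point.
Start: joints at [1.134, 0.3, 1.521, -0, 1.321, -0.067], TCP at [0.199, 0.513, 0.224] pointing down, gripper open.
Joint ranges: [-3.03, 3.03], [-0.79, 2.21], [0.23, 2.52], [-1.04, 4.18], [0, 3.07], [-2.55, 2.55]. Speed limits (rad/s): [2.22, 2.22, 2.57, 3.14, 3.14, 3.14].

### API

Orientations are given as [roll, pitch, yaw] about the fixed x, y, z axes, in that order (R = Rz(yaw) Ry(pitch) Rx(roll)).
In Python, from station import telemetry, vision, ctrl gives the robot as it stands. The module is installed in compiled form; this text tells all that it offers.
- The arm moves only by the shell command python3 -m creep 'ROWS' [FORCE]. ROWS is JSON, a list of rows, each a list of 3 entries, a list of its own where there are three numbers: the shift along the tool's x, y, z in units of 50 mm (1.0 is 50 mm), then the turn about the tool's z in units of 8 degrees (1.0 is 8 degrees), then the opening, from 0 (shut) to 1 (fully open). In form: [[[tx, ty, tz], twist, gripper], ...]. A call has 1 to 12 rows; each row is the pose to reach, as a shift and turn from the pose commanded when the call began, along the tool's axes at that moment; what a row does not reach only later rows make up. A row lasts 1/10 s, in which the tool goes at most 50 mm and 8.59 degrees, less where a joint would pass 70% of its speed; a pose out of reach is approached as far as the arm can. A call with a gripper value outside its range is refused whole. The fingers move at their own pace and stop on an object; FORCE is the grip in N (left out, the last holds). Time passes only in rows, so rows that repeat a pose let the fingers close. It gives the time, the measured TCP pose, the force and the opening at its end, in the units of the state.
- telemetry.get_obs(): the state, without advancing time (a new reading comes with each control period).
- vision.camera(name): name is "side" or "top" or "wrist"; returns a dict with "img" (400x640x3 uint8, red, green, blue), "depth" (400x640 float32, m along the optical axis (not along the pixel's ray), 0 where there is no reading), "vertical_fov" (degrees; the focal length in pixels is half the picture's height over the tangent of half this angle, whatever the lens; pixels are square), "cx", "cy" (the principal point, pixels), "extrinsics" (4x4, takes a point from camera to world coordinates); the wrist camera has in their place "hand_eye" (4x4, takes a point from camera to tool coordinates, whose origin is the TCP and whose axes are the flange's). Camera axes: x right, y down, z forward; pixel columns grow to the right and rows downward; lengths in m; the calibration is good to about 2 mm. A picture is of the moment at which its call begins: read the wrist's pose just before it.
- ctrl.hand_in(): hands the job in, once; it reports no verdict.
The state is a dict: "time_s": time; "qpos": joint angles; "joint_vel": joint speeds; "tau": joint torques, N m; "ee_pos": TCP position; "eef_rot": TCP orientation; "force": force on the tool from outside, world axes, zero at the start; "moment": the same for the moment, N m; "grip_width": finger opening in m.
Only numpy, scipy, OpenCV 4.12 (cv2) and the standard library are available. Lean on these libraries where they do the work, as an engineer would, in place of code of your own. Each camera call takes 0.05 s, during which the arm holds its last target.

### The job

The bolt holes of the brass upper flange are out of line with those of the steel flange clamped beneath it. Take the tapered pin out of the rack and drive it down through either bolt hole of the brass flange and the hole below it, so that it pulls the brass flange into line, until its collar sits fully home on the brass; then let go. Ease it in by feel with gentle force, feeling for the hidden hole and moving sideways where it binds rather than forcing it, and leave the other things where they are.

Things in the scene. Friction and masses are not known exactly. Their poses are not given: they have to be found in the camera images.
- stand: Fixed grey bench stand carrying two stacked oblong flange plates, each 75 x 205 x 14 mm (long side along the stand's y), each with two vertical through holes 26 mm in diameter, 150 mm apart along y. Steel lower plate: 77 to 91 mm above the table. Brass upper plate: on it, 91 to 105 mm. Origin on the table under the stand's middle. Base plate 10 mm thick, 130 mm square; free space under the holes.
- hole_a (a point): Centre of the mouth (on the brass plate's top face, 105 mm above the table) of the brass plate's bolt hole at its +y end; axes as the stand's. The brass plate, kept down by two spring clips at its middle, cannot lift or turn but slides stiffly any level way: 4 to 5 N moves it, and it stays where left. In its middle a copper pipe end, 56 mm across, stands 10 mm proud.
- hole_b (a point): The same for the brass plate's bolt hole at its -y end. Both steel holes are off from the brass ones by the same amount: up to 12 mm each way in the stand's x and y, in any direction, so part of the steel hole always lies under the brass one. The steel plate is clamped fast where it is; its place is not measured and must be felt with the tip, or seen by looking down the brass hole.
- pin_grip (a point): Centre of the tapered pin's handle, on the axis. Steel pin, 0.34 to 0.48 kg, upright in one of the rack's three holes. Square handle 24 x 24 mm, 56 mm tall (tall and square, unlike the two low hexagon bolt heads beside it), the lowest 6 mm inside the round collar. This point lies 34 mm above the collar's underside and 28 mm below the handle's top; z up along the pin, x and y square to the handle's faces.
- pin_collar (a point): Point on the tapered pin's axis in the plane of its collar's underside, 34 mm below pin_grip. The collar is round, 38 mm across, 6 mm thick. Below it: a straight shank 24.6 mm in diameter for 30 mm, then a taper over 55 mm down to 6 mm, then a 2 mm blunt tip.
- pin_tip (a point): The tapered pin's lower end on its axis, 87 mm below the collar's underside.
- rack: Fixed grey sheet-metal rack, 220 mm long (its x), top sheet 60 mm wide, its top face 105 mm above the table; three 27 mm holes in a row, 70 mm apart along its x. Origin on the table under its centre. Holds the tapered pin and two bolts, in any order, hanging by collar or head; lift straight up (95 mm clears the pin).
- bolt0: Plain steel bolt in the rack, low hexagon head 36 mm across, 10 mm high, straight shank 22 mm; origin under its head. Leave alone.
- bolt1: A second such bolt. Leave alone.
- nut_large: Brass compression nut, 42 mm across, 32 mm high, on the table; origin under it. Leave alone.
- nut_small: Brass nut, 30 mm across, 26 mm high, on the table; origin under it. Leave alone.
- tee: Brass tee fitting, 64 mm long, 29 mm high, lying on the table; origin under its middle. Leave alone.
- elbow: Brass elbow fitting, about 45 x 45 mm, 29 mm high, lying on the table; origin under its corner. Leave alone.
- gasket: Flat black rubber ring, 76 mm across, 5 mm thick, on the table; origin under its centre. Leave alone.
Things that resemble listed ones, but are neither listed nor needed, are in the scene too. Leave any black or green look-alike of the part that bears pin_grip alone.

How it is judged:
By the outcome, as a careful person would: the job done as asked, in the order asked, and still so for the second after the job is handed in, with the robot touching nothing.
It also fails if it takes over 64 s, if anything falls off the work surface, if the arm or the gripper's body presses on something with over 40 N, if the wrist force passes 120 N, or if a joint passes its speed limit or range.

## Working session

There is one attempt and no reset: what is moved stays moved. The work goes in short steps, Python scripts to look and compute and a shell command to move; the robot and the scene stay as the last step left them, time stands still between calls to the robot, and variables do not carry over. Pictures are saved under pics/ and viewed, and the job is handed in when it is done.

```bash
mkdir -p pics
cat > h.py <<'E'
import numpy as np, cv2
from station import telemetry, vision, ctrl
from scipy.spatial.transform import Rotation as R
def tool():
    o=telemetry.get_obs(); T=np.eye(4); T[:3,:3]=R.from_euler('xyz',o['eef_rot']).as_matrix(); T[:3,3]=o['ee_pos']; return T,o
def shot(name,fn):
    T,o=tool(); c=vision.camera(name)
    E=c['extrinsics'] if name!='wrist' else T@np.array(c['hand_eye'])
    np.savez('last_%s.npz'%fn,img=c['img'],depth=c['depth'],E=E,f=200/np.tan(np.radians(c['vertical_fov'])/2),cx=c['cx'],cy=c['cy'])
    cv2.imwrite('pics/%s.png'%fn,c['img'][:,:,::-1]); return fn
def load(fn): return np.load('last_%s.npz'%fn)
def ray(d,u,v,z):
    p=d['E'][:3,:3]@np.array([(u-d['cx'])/d['f'],(v-d['cy'])/d['f'],1]); o=d['E'][:3,3]
    return o+p*(z-o[2])/p[2]
def pt(d,u,v):
    z=d['depth'][int(v),int(u)]; return d['E'][:3,:3]@(np.array([(u-d['cx'])/d['f'],(v-d['cy'])/d['f'],1])*z)+d['E'][:3,3]
E
python3 - <<'E'
from h import *
for n in ['side','top','wrist']:
    shot(n,n+'0'); d=load(n+'0'); print(n,d['E'].round(3).tolist(),d['f'],d['cx'],d['cy'])
print(telemetry.get_obs())
E
```

```text
side [[0.989, -0.063, 0.136, 0.374], [-0.149, -0.521, 0.84, -0.991], [0.018, -0.851, -0.525, 0.708], [0.0, 0.0, 0.0, 1.0]] 428.7868727634612 321.4338280347513 196.40948816964692
top [[-0.012, -0.981, 0.194, 0.383], [-1.0, 0.009, -0.016, -0.02], [0.014, -0.194, -0.981, 0.982], [0.0, 0.0, 0.0, 1.0]] 380.44342761862464 322.8621494611758 196.5892151930927
wrist [[0.362, 0.893, 0.266, 0.12], [0.932, -0.347, -0.105, 0.544], [-0.002, 0.287, -0.958, 0.384], [0.0, 0.0, 0.0, 1.0]] 358.2543194297718 317.75775748458676 201.48259270340506
{'time_s': 0.15, 'qpos': array([ 1.13439576e+00,  3.00311798e-01,  1.52141396e+00,  1.14114696e-05,
        1.32073343e+00, -6.66024269e-02]), 'joint_vel': array([ 3.03711256e-06, -2.91249530e-03, -3.10357451e-04, -1.81025364e-04,
        1.20833187e-03,  5.10495526e-04]), 'tau': array([ 1.52151002e-03, -5.31950176e+01, -3.52827609e+01,  7.08782952e-02,
        2.35392671e-02, -8.69595715e-05]), 'ee_pos': array([0.19870894, 0.51265367, 0.22404442]), 'eef_rot': array([-3.14072878e+00, -6.87001997e-05,  2.77179166e+00]), 'force': array([-0.12045177,  0.50626425,  0.24627964]), 'moment': array([ 0.01490817,  0.04655978, -0.03032   ]), 'grip_width': 0.0938484858477117}
```

View pics/top0.png

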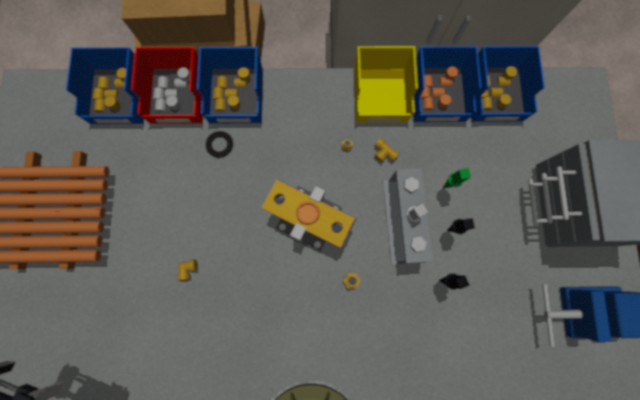

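View pics/side0.png

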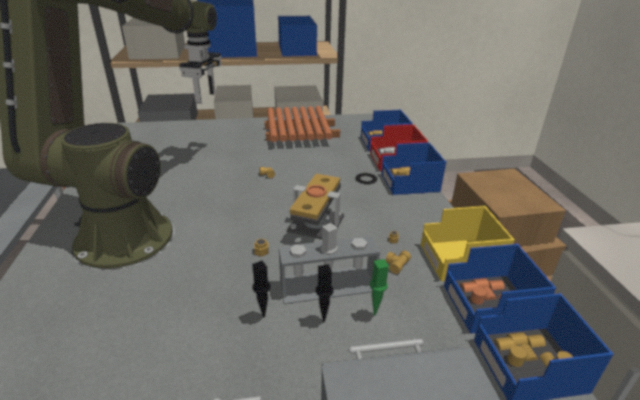

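View pics/wrist0.png

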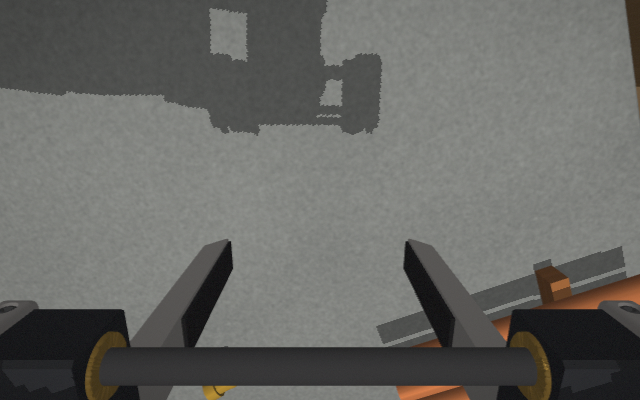

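Run:
```python
from h import *
d=load('top0'); im=d['img'][:,:,::-1]
cv2.imwrite('pics/topz.png',cv2.resize(im[150:290,240:480],None,fx=3.3,fy=3.3,interpolation=cv2.INTER_CUBIC))
hsv=cv2.cvtColor(im,cv2.COLOR_BGR2HSV)
m=cv2.inRange(hsv,(15,120,100),(32,255,255)); m[:, :255]=0;m[:,365:]=0;m[:175]=0;m[255:]=0
cs,_=cv2.findContours(m,cv2.RETR_LIST,cv2.CHAIN_APPROX_NONE)
for c in cs:
  if cv2.contourArea(c)>20:
    r=cv2.minAreaRect(c); print(cv2.contourArea(c),r, ray(d,*r[0],.105).round(4))
print('bolts',ray(d,411.5,185,.115),ray(d,419,244,.115))
```

```text
94.0 ((336.5000305175781, 227.00003051757812), (10.60660171508789, 10.60660171508789), 45.0) [ 0.4844 -0.0652  0.105 ]
383.0 ((307.5000305175781, 213.00003051757812), (21.92030906677246, 21.920310974121094), 45.0) [0.5178 0.0018 0.105 ]
92.0 ((279.0000305175781, 198.5), (10.60660171508789, 10.60660171508789), 45.0) [0.5528 0.0684 0.105 ]
2716.5 ((307.9000244140625, 213.1999969482422), (88.54828643798828, 32.64659118652344), 26.56505012512207) [0.5173 0.0008 0.105 ]
bolts [ 0.58019108 -0.24254188  0.115     ] [ 0.44242955 -0.25175276  0.115     ]
```

View pics/topz.png

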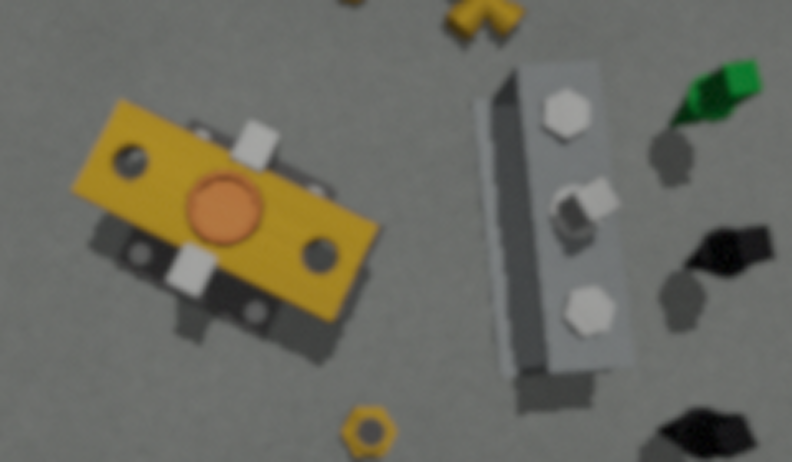

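```bash
python3 -m creep '[[[-0.4,-0.25,-0.6],0,1],[[-1.2,-0.75,-1.1],0,1],[[-2.1,-1.35,-1.1],0,1],[[-3,-1.95,-1.1],0,1],[[-3.9,-2.5,-1.1],0,1],[[-4.8,-3.1,-1.1],0,1],[[-5.7,-3.65,-1.1],0,1],[[-6.6,-4.2,-1.1],0,1],[[-7.5,-4.8,-1.1],0,1],[[-8.4,-5.4,-1.1],0,1],[[-9.2,-5.9,-1.1],0,1],[[-9.8,-6.3,-1.1],0,1]]'
python3 -m creep '[[[-0.7,-0.45,0],0,1],[[-1.2,-0.8,0],0,1],[[-1.5,-0.94,0],0,1],[[-1.5,-0.94,0],0,1],[[-1.5,-0.94,0],0,1],[[-1.5,-0.94,0],0,1]]'
python3 - <<'E'
from h import *
shot('wrist','w1'); print(telemetry.get_obs()['time_s'])
E
```

```text
time_s: 1.35
ee_pos: [0.534, 0.0521, 0.2794]
eef_rot: [3.142, -0.0, 2.772]
force: [0.3, 0.7, -0.7]
grip_width: 0.0939
time_s: 1.95
ee_pos: [0.5857, -0.016, 0.2796]
eef_rot: [3.141, 0.0, 2.773]
force: [-0.1, 1.0, -0.5]
grip_width: 0.0943
2.0
```

View pics/w1.png

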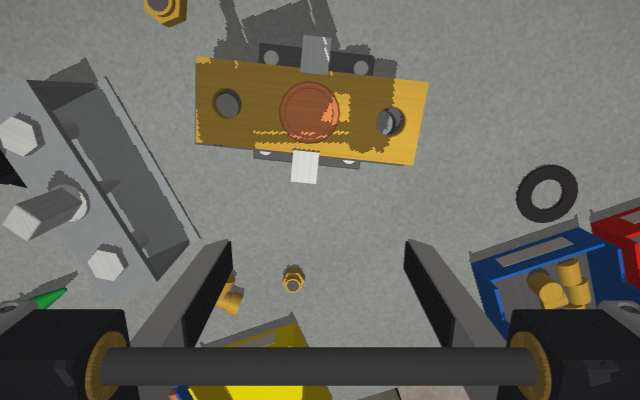

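Run:
```python
from h import *
d=load('w1'); im=d['img'][:,:,::-1]
def z(u,v,k): 
    c=im[v-k:v+k,u-k:u+k].astype(float); c=np.clip(c*1.6+20,0,255).astype(np.uint8); return cv2.resize(c,(390,390),interpolation=cv2.INTER_CUBIC)
cv2.imwrite('pics/w1z.png',np.hstack([z(228,104,22),z(390,122,22)]))
cv2.imwrite('pics/w1r.png',cv2.resize(im[100:290,0:210],None,fx=3,fy=3,interpolation=cv2.INTER_CUBIC))
```

```text
(no output)
```

View pics/w1z.png

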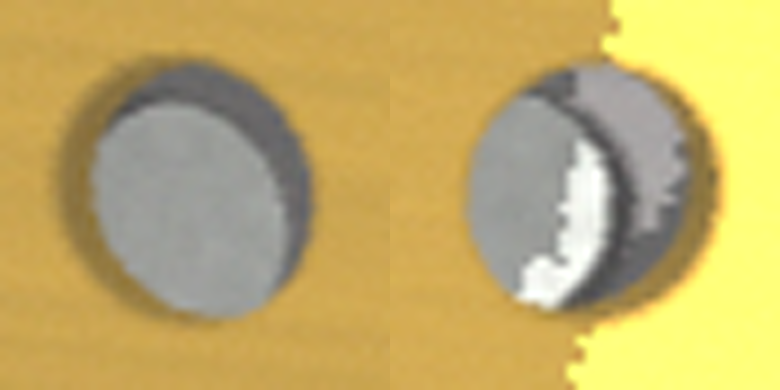

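View pics/w1r.png

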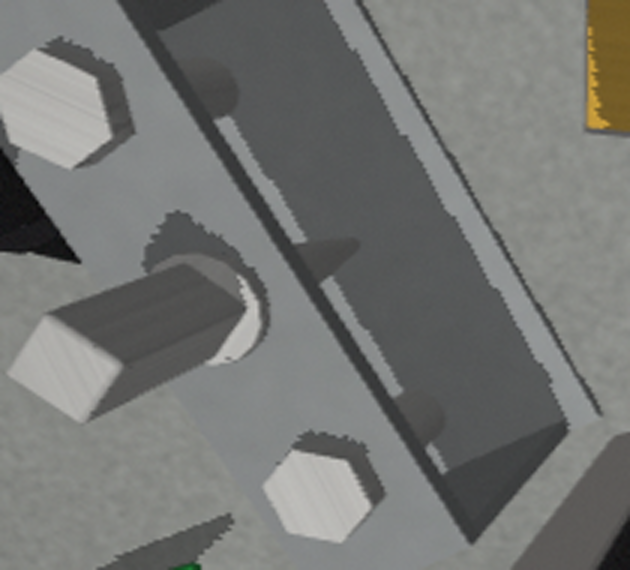

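Run:
```python
from h import *
from scipy.optimize import least_squares
d=load('w1')
def fit(ps,ox,oy,z,x0=0,r=.013):
    P=np.array([ray(d,ox+(p[0]-x0)/8.864-.5+.056,oy+p[1]/8.864-.44,z)[:2] for p in ps])
    s=least_squares(lambda c:np.linalg.norm(P-c,axis=1)-r,P.mean(0)); return s.x,s.fun
L=(206,82);Rr=(368,100)
bl=fit([(55,190),(312,190),(190,52),(190,322),(90,85),(285,105)],*L,.105)
sl=fit([(130,110),(180,103),(230,125),(265,165),(285,220),(275,270)],*L,.091)
br=fit([(720,190),(590,60),(590,322),(680,90),(680,285),(466,190)],*Rr,.105,390)
sr=fit([(575,105),(600,130),(625,165),(637,210),(610,275),(575,305)],*Rr,.091,390)
for n,x in zip(['bl','sl','br','sr'],[bl,sl,br,sr]): print(n,x[0].round(4),(x[1]*1e3).round(1))
print('off L',(sl[0]-bl[0])*1e3,'R',(sr[0]-br[0])*1e3)
# handle top corners in w1r crop /3 + (0,100), z=.167
C=[ray(d,x/3,100+y/3,.167) for x,y in [(52,315),(10,372),(85,422),(122,365)]]
C=np.array(C); print(C.round(4),C.mean(0))
for i in range(4):
    e=C[(i+1)%4]-C[i]; print(np.linalg.norm(e),np.degrees(np.arctan2(e[1],e[0])))
for u,v in [(19,136),(107,264)]: print(ray(d,u,v,.115))
```

```text
bl [ 0.4835 -0.0645] [ 0.1 -0.   0.1  0.4  0.2  0.4]
sl [ 0.4857 -0.0719] [-0.6  0.1  0.3  0.1  0.1 -0.6]
br [0.5526 0.0683] [-0.1  0.3  0.2  0.1  0.3  0.2]
sr [0.5532 0.0614] [-0.2 -0.4  0.   0.7  0.  -0.5]
off L [ 2.16967539 -7.37366633] R [ 0.5463797  -6.83589416]
[[ 0.4989 -0.2388  0.167 ]
 [ 0.5084 -0.2588  0.167 ]
 [ 0.5281 -0.2483  0.167 ]
 [ 0.5176 -0.2295  0.167 ]] [ 0.51323634 -0.24384713  0.167     ]
0.022146734662030616 -64.5463057605103
0.02228030282049736 28.03607891642872
0.02156008410802295 119.01352110744344
0.02092236684212995 -153.5176512931397
[ 0.44317299 -0.24791191  0.115     ]
[ 0.58183142 -0.23985891  0.115     ]
```

```bash
cat > go.py <<'E'
import sys
from h import *
T,o=tool(); p=np.array([float(a) for a in sys.argv[1:4]])
print('now',o['ee_pos'].round(4),'ydir',np.degrees(np.arctan2(T[1,1],T[0,1])).round(2),'units',(T[:3,:3].T@(p-T[:3,3])/.05).round(3),'F',o['force'].round(1),'t',o['time_s'],'g',round(float(o['grip_width']),4))
E
python3 go.py .5125 -.2445 .25
python3 - <<'E'
from h import *
d=load('top0')
for u,v in [(461,176),(468,225),(462,283),(460,180),(455,283)]: print(u,v,pt(d,u,v).round(3))
E
```

```text
now [ 0.5857 -0.016   0.2797] ydir 68.87 units [-0.281 -4.791  0.593] F [0.7 0.1 0.7] t 2.0 g 0.094
461 176 [ 0.592 -0.348  0.149]
468 225 [ 0.481 -0.354  0.15 ]
462 283 [ 0.356 -0.331  0.148]
460 180 [ 0.587 -0.351  0.132]
455 283 [ 0.356 -0.319  0.138]
```

```bash
python3 -m creep '[[[0,-0.5,0],1,0.55],[[-0.1,-1.2,0],2,0.55],[[-0.1,-2,0.1],3,0.55],[[-0.2,-2.8,0.2],4,0.55],[[-0.25,-3.6,0.3],5,0.55],[[-0.28,-4.3,0.4],5.2,0.55],[[-0.28,-4.79,0.5],5.2,0.55],[[-0.28,-4.79,0.6],5.2,0.55],[[-0.28,-4.79,0.6],5.2,0.55],[[-0.28,-4.79,0.6],5.2,0.55],[[-0.28,-4.79,0.6],5.2,0.55]]'
python3 go.py .5125 -.2445 .139
python3 - <<'E'
from h import *
shot('wrist','w2')
E
```

```text
time_s: 3.1
ee_pos: [0.5131, -0.2442, 0.2499]
eef_rot: [3.141, 0.0, 2.047]
force: [-0.3, 0.4, 0.6]
grip_width: 0.0516
now [ 0.5131 -0.2442  0.2499] ydir 27.3 units [ 1.000e-03 -1.500e-02  2.218e+00] F [-0.3  0.4  0.6] t 3.1 g 0.0516
```

View pics/w2.png

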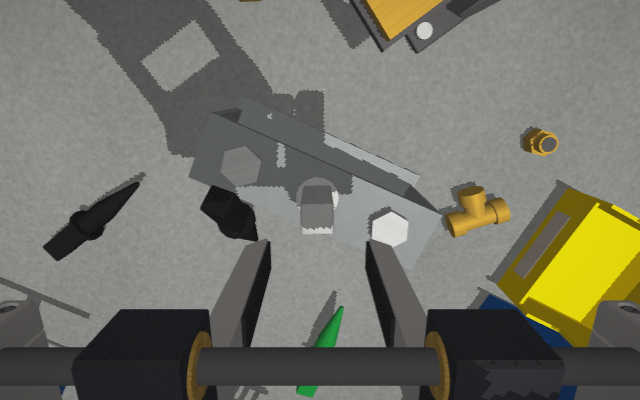

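Run:
```python
from h import *
d=load('w2'); im=d['img'][:,:,::-1]
cv2.imwrite('pics/w2z.png',cv2.resize(im[160:250,270:370],None,fx=6,fy=6,interpolation=cv2.INTER_CUBIC))
print(ray(d,302,234,.167),ray(d,332.5,234,.167),pt(d,317,225))
```

```text
[ 0.5082064  -0.26084604  0.167     ] [ 0.52792158 -0.25068873  0.167     ] [ 0.51465707 -0.24953976  0.16733894]
```

View pics/w2z.png

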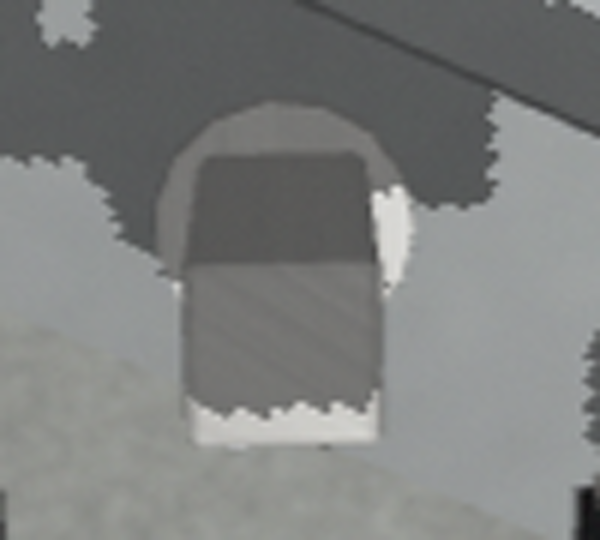

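```bash
python3 - <<'E'
from h import *
d=load('w2')
print(ray(d,317.3,218.7,.167),ray(d,317.3,203.5,.167),ray(d,317.3,234,.167))
E
python3 go.py .5125 -.2455 .139
```

```text
[ 0.51270298 -0.2452717   0.167     ] [ 0.50748198 -0.23512762  0.167     ] [ 0.51809636 -0.25575071  0.167     ]
now [ 0.5131 -0.2443  0.2498] ydir 27.29 units [-0.015 -0.022  2.217] F [-0.3 -0.3 -0.1] t 3.15 g 0.0517
```

```bash
python3 -m creep '[[[-0.015,-0.02,0.5],0,0.55],[[-0.015,-0.02,1],0,0.55],[[-0.015,-0.02,1.5],0,0.55],[[-0.015,-0.02,1.9],0,0.55],[[-0.015,-0.02,2.1],0,0.55],[[-0.015,-0.02,2.2],0,0.55],[[-0.015,-0.02,2.2],0,0.55],[[-0.015,-0.02,2.2],0,0.2],[[-0.015,-0.02,2.2],0,0.2],[[-0.015,-0.02,2.2],0,0.1],[[-0.015,-0.02,2.2],0,0],[[-0.015,-0.02,2.2],0,0]]' 40
python3 -m creep '[[[0,0,0],0,0],[[0,0,0],0,0],[[0,0,0],0,0],[[0,0,-0.2],0,0],[[0,0,-0.5],0,0],[[0,0,-0.9],0,0],[[0,0,-1.3],0,0],[[0,0,-1.7],0,0],[[0,0,-2.1],0,0],[[0,0,-2.3],0,0],[[0,0,-2.3],0,0],[[0,0,-2.3],0,0]]'
python3 - <<'E'
from h import *
shot('wrist','w3');shot('side','s3')
d=load('s3');cv2.imwrite('pics/s3z.png',cv2.resize(d['img'][150:330,230:430,::-1],None,fx=3,fy=3))
E
```

```text
time_s: 4.35
ee_pos: [0.5123, -0.2464, 0.1399]
eef_rot: [3.141, 0.001, 2.046]
force: [0.4, 0.3, 3.0]
grip_width: 0.0235
time_s: 5.55
ee_pos: [0.5117, -0.2462, 0.2533]
eef_rot: [-3.141, -0.001, 2.046]
force: [-0.0, 0.3, -2.9]
grip_width: 0.0241
```

View pics/w3.png

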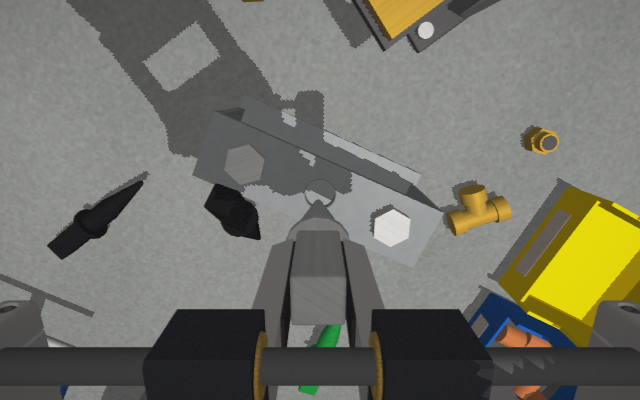

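View pics/s3z.png

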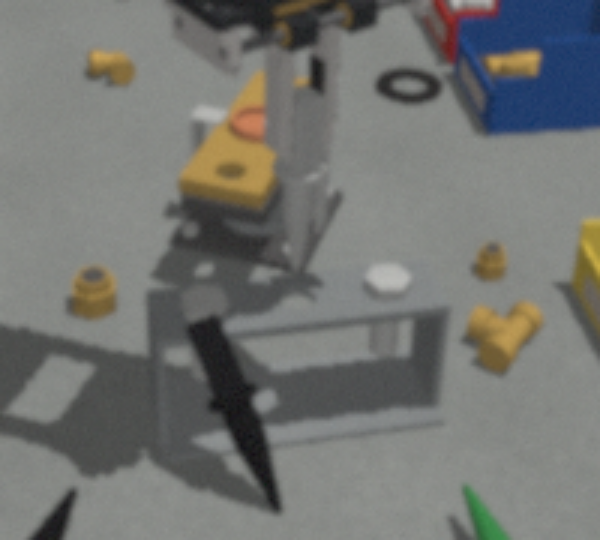

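```bash
python3 - <<'E'
from h import *
d=load('w3'); T,o=tool()
for h in [.122,.035,-.027]:
  p=T@np.array([0,0,h,1]); c=np.linalg.inv(d['E'])@p; print(h,c[0]/c[2]*d['f']+d['cx'],c[1]/c[2]*d['f']+d['cy'])
im=d['img'][:,:,::-1]
cv2.imwrite('pics/w3z.png',cv2.resize(im[190:330,240:400],None,fx=4,fy=4,interpolation=cv2.INTER_CUBIC))
E
python3 go.py .4850 -.0715 .25
```

```text
0.122 318.4202399223393 201.84633754548292
0.035 318.63779826486336 244.4012348850905
-0.027 318.93861697717705 303.24204637417034
now [ 0.5117 -0.2462  0.2531] ydir 27.21 units [3.351 1.123 0.067] F [ 0.   0.7 -3.9] t 5.65 g 0.024
```

View pics/w3z.png

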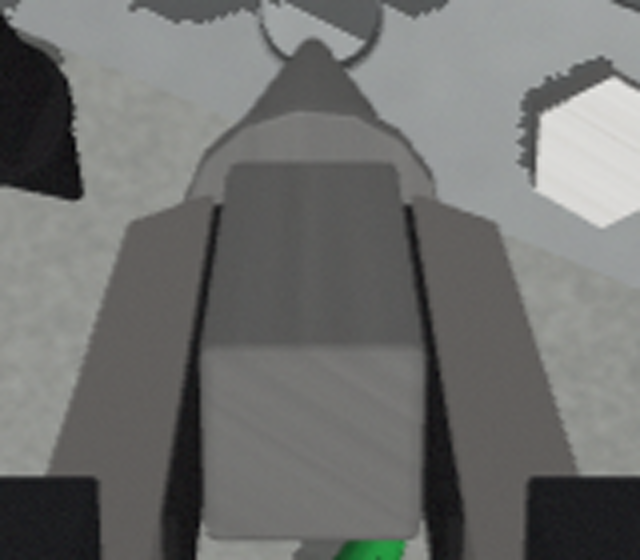

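```bash
python3 -m creep '[[[0.3,0.1,-0.1],0,0],[[0.8,0.27,-0.15],0,0],[[1.4,0.47,-0.15],0,0],[[2,0.67,-0.15],0,0],[[2.6,0.87,-0.1],0,0],[[3.05,1.02,-0.05],0,0],[[3.3,1.1,0],0,0],[[3.35,1.12,0],0,0],[[3.35,1.12,0],0,0],[[3.35,1.12,0],0,0],[[3.35,1.12,0],0,0]]'
python3 go.py .4850 -.0715 .225
python3 - <<'E'
from h import *
shot('wrist','w4')
d=load('w4'); im=d['img'][:,:,::-1]
cv2.imwrite('pics/w4z.png',cv2.resize(im[90:330,190:450],None,fx=2.5,fy=2.5,interpolation=cv2.INTER_CUBIC))
E
```

```text
time_s: 6.75
ee_pos: [0.4854, -0.0726, 0.2544]
eef_rot: [-3.141, -0.0, 2.045]
force: [0.3, -0.1, -3.9]
grip_width: 0.0239
now [ 0.4854 -0.0726  0.2544] ydir 27.15 units [0.022 0.003 0.588] F [ 0.3 -0.1 -3.9] t 6.75 g 0.0239
```

View pics/w4z.png

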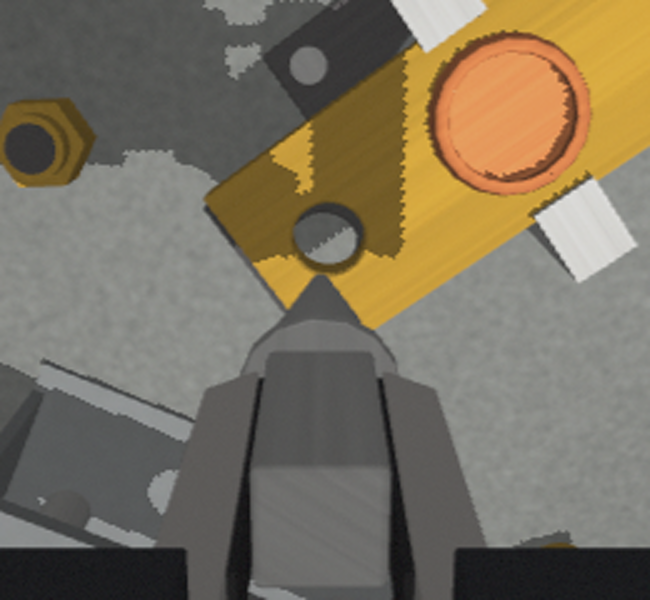

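Run:
```python
from h import *
d=load('w4'); im=d['img'][:,:,::-1]
print(ray(d,321.2,185.2,.105))
c=np.clip(im[165:205,300:342].astype(float)*1.6,0,255).astype(np.uint8)
cv2.imwrite('pics/w4h.png',cv2.resize(c,None,fx=14,fy=14,interpolation=cv2.INTER_CUBIC))
```

```text
[ 0.48419851 -0.0649144   0.105     ]
```

View pics/w4h.png

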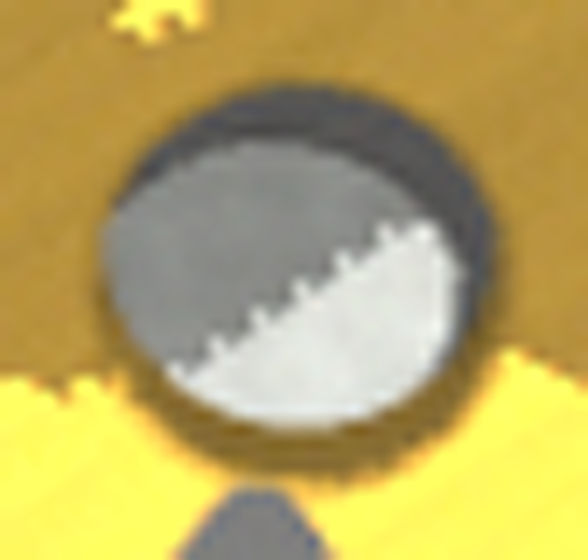

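Run:
```python
from h import *
from scipy.optimize import least_squares
d=load('w4')
def fit(ps,z,r=.013):
    P=np.array([ray(d,300+p[0]/14-.5,165+p[1]/14-.5,z)[:2] for p in ps])
    s=least_squares(lambda c:np.linalg.norm(P-c,axis=1)-r,P.mean(0)); return s.x,s.fun
b=fit([(100,250),(498,250),(290,82),(320,478),(150,155),(450,155)],.105)
s=fit([(180,155),(270,135),(350,150),(420,195),(457,260)],.091)
print(b,s,s[0]-b[0])
```

```text
(array([ 0.48381863, -0.06484243]), array([-0.0001675 , -0.00017902,  0.00020254, -0.00024135, -0.00031464,
       -0.00025089])) (array([ 0.48520279, -0.07106124]), array([ 9.12416351e-05, -9.22834856e-05, -7.33489835e-05,  1.32353492e-04,
       -2.95126792e-05])) [ 0.00138416 -0.00621881]
```

```bash
python3 -m creep '[[[0.022,0.01,0.15],0,0],[[0.022,0.01,0.35],0,0],[[0.022,0.01,0.5],0,0],[[0.022,0.01,0.6],0,0],[[0.022,0.01,0.68],0,0],[[0.022,0.01,0.74],0,0],[[0.022,0.01,0.79],0,0],[[0.022,0.01,0.79],0,0],[[0.022,0.01,0.79],0,0]]'
python3 go.py .4853 -.0714 .205
```

```text
time_s: 7.7
ee_pos: [0.4853, -0.0706, 0.2151]
eef_rot: [3.141, 0.0, 2.046]
force: [-0.3, -0.2, -3.5]
grip_width: 0.0237
now [ 0.4853 -0.0706  0.2151] ydir 27.21 units [-0.014 -0.007  0.202] F [-0.3 -0.2 -3.5] t 7.7 g 0.0237
```

```bash
python3 -m creep '[[[0,0,0.03],0,0],[[0,0,0.06],0,0],[[0,0,0.09],0,0],[[0,0,0.12],0,0],[[0,0,0.15],0,0],[[0,0,0.18],0,0],[[0,0,0.2],0,0],[[0,0,0.2],0,0]]'
python3 -m creep '[[[0,0,0.02],0,0],[[0,0,0.04],0,0],[[0,0,0.06],0,0],[[0,0,0.08],0,0],[[0,0,0.1],0,0],[[0,0,0.1],0,0]]'
python3 go.py .4853 -.0714 .190
```

```text
time_s: 8.5
ee_pos: [0.4852, -0.0706, 0.2048]
eef_rot: [-3.141, -0.0, 2.046]
force: [0.7, -0.5, -4.0]
grip_width: 0.0238
time_s: 9.1
ee_pos: [0.4852, -0.0706, 0.1998]
eef_rot: [-3.141, -0.0, 2.046]
force: [0.6, -0.1, -3.9]
grip_width: 0.0239
now [ 0.4852 -0.0706  0.1998] ydir 27.21 units [-0.016 -0.005  0.196] F [ 0.6 -0.1 -3.9] t 9.1 g 0.0239
```

```bash
for i in 1 2 ; do python3 -m creep '[[[0,0,0.02],0,0],[[0,0,0.04],0,0],[[0,0,0.06],0,0],[[0,0,0.08],0,0],[[0,0,0.1],0,0],[[0,0,0.1],0,0]]'; done
```

```text
time_s: 9.7
ee_pos: [0.4852, -0.0704, 0.1949]
eef_rot: [3.141, -0.0, 2.046]
force: [0.4, 1.4, -2.9]
grip_width: 0.0235
time_s: 10.3
ee_pos: [0.4851, -0.0706, 0.1897]
eef_rot: [-3.141, -0.0, 2.046]
force: [-0.0, 4.2, -2.3]
grip_width: 0.0235
```

```bash
for i in 1 2 3; do python3 -m creep '[[[0,0,0.02],0,0],[[0,0,0.04],0,0],[[0,0,0.06],0,0],[[0,0,0.08],0,0],[[0,0,0.1],0,0],[[0,0,0.1],0,0]]'; done
```

```text
time_s: 10.9
ee_pos: [0.4851, -0.0706, 0.1847]
eef_rot: [-3.141, -0.0, 2.046]
force: [-1.2, 4.3, -1.2]
grip_width: 0.0239
time_s: 11.5
ee_pos: [0.4852, -0.0706, 0.1798]
eef_rot: [-3.141, -0.0, 2.046]
force: [-1.5, 3.8, -0.6]
grip_width: 0.0237
time_s: 12.1
ee_pos: [0.4852, -0.0706, 0.1748]
eef_rot: [-3.141, -0.0, 2.046]
force: [-0.5, 4.7, -1.9]
grip_width: 0.0239
```

```bash
for i in 1 2 3; do python3 -m creep '[[[0,0,0.02],0,0],[[0,0,0.04],0,0],[[0,0,0.06],0,0],[[0,0,0.08],0,0],[[0,0,0.08],0,0]]'; done
```

```text
time_s: 12.6
ee_pos: [0.4852, -0.0706, 0.1708]
eef_rot: [-3.141, -0.0, 2.046]
force: [-0.3, 4.0, -2.0]
grip_width: 0.0239
time_s: 13.1
ee_pos: [0.4851, -0.0706, 0.1667]
eef_rot: [-3.141, -0.0, 2.046]
force: [-1.4, 4.0, -2.7]
grip_width: 0.0239
time_s: 13.6
ee_pos: [0.4852, -0.0706, 0.1628]
eef_rot: [-3.141, -0.0, 2.046]
force: [-1.3, 5.0, -2.1]
grip_width: 0.0237
```

```bash
for i in 1 2 3; do python3 -m creep '[[[0,0,0.01],0,0],[[0,0,0.02],0,0],[[0,0,0.03],0,0],[[0,0,0.04],0,0],[[0,0,0.04],0,0]]'; done; python3 -c "
from h import *; print(telemetry.get_obs()['moment'])"
```

```text
time_s: 14.1
ee_pos: [0.4852, -0.0706, 0.1609]
eef_rot: [-3.142, -0.0, 2.046]
force: [-0.4, 3.9, -1.4]
grip_width: 0.0236
time_s: 14.6
ee_pos: [0.4852, -0.0706, 0.1589]
eef_rot: [-3.142, 0.0, 2.046]
force: [-0.2, 3.8, -0.8]
grip_width: 0.0238
time_s: 15.1
ee_pos: [0.4853, -0.0707, 0.157]
eef_rot: [3.141, 0.0, 2.046]
force: [-0.4, 3.6, -0.6]
grip_width: 0.0238
[ 0.64185227 -0.00603926 -0.00164424]
```

```bash
for i in 1 2 ; do python3 -m creep '[[[0,0,0.01],0,0],[[0,0,0.02],0,0],[[0,0,0.03],0,0],[[0,0,0.04],0,0],[[0,0,0.04],0,0]]'; done
```

```text
time_s: 15.6
ee_pos: [0.4854, -0.0708, 0.155]
eef_rot: [3.141, 0.001, 2.046]
force: [1.0, 0.4, 0.8]
grip_width: 0.0238
time_s: 16.1
ee_pos: [0.4854, -0.0707, 0.153]
eef_rot: [3.141, 0.001, 2.046]
force: [2.0, -1.9, 2.5]
grip_width: 0.0236
```

```bash
python3 -m creep '[[[-0.006,0,0],0,0],[[-0.012,0,0],0,0],[[-0.012,0,0],0,0],[[-0.012,0,0.02],0,0],[[-0.012,0,0.04],0,0],[[-0.012,0,0.04],0,0]]'; python3 -m creep '[[[0,0,0.01],0,0],[[0,0,0.02],0,0],[[0,0,0.03],0,0],[[0,0,0.04],0,0],[[0,0,0.04],0,0]]'
```

```text
time_s: 16.7
ee_pos: [0.4854, -0.0711, 0.1507]
eef_rot: [-3.141, -0.0, 2.046]
force: [3.1, 0.1, 0.3]
grip_width: 0.0235
time_s: 17.2
ee_pos: [0.4854, -0.0711, 0.1488]
eef_rot: [-3.141, -0.0, 2.046]
force: [2.1, 1.2, 0.2]
grip_width: 0.0234
```

```bash
python3 -m creep '[[[0,0.004,0],0,0],[[0,0.004,0.02],0,0],[[0,0.004,0.04],0,0],[[0,0.004,0.06],0,0],[[0,0.004,0.08],0,0],[[0,0.004,0.08],0,0]]'; python3 -m creep '[[[0,0,0.01],0,0],[[0,0,0.02],0,0],[[0,0,0.03],0,0],[[0,0,0.04],0,0],[[0,0,0.04],0,0]]'
```

```text
time_s: 17.8
ee_pos: [0.4855, -0.071, 0.1447]
eef_rot: [-3.141, -0.0, 2.046]
force: [1.3, -0.3, -1.3]
grip_width: 0.0239
time_s: 18.3
ee_pos: [0.4856, -0.071, 0.1429]
eef_rot: [-3.141, -0.0, 2.046]
force: [0.0, 0.4, 0.1]
grip_width: 0.0238
```

```bash
for i in 1 2 3; do python3 -m creep '[[[0,0,0.01],0,0],[[0,0,0.02],0,0],[[0,0,0.03],0,0],[[0,0,0.03],0,0]]'; done
```

```text
time_s: 18.7
ee_pos: [0.4856, -0.071, 0.1413]
eef_rot: [-3.142, -0.0, 2.046]
force: [-0.3, 0.8, 0.3]
grip_width: 0.0236
time_s: 19.1
ee_pos: [0.4857, -0.071, 0.1399]
eef_rot: [-3.142, -0.0, 2.046]
force: [-0.8, 0.5, 1.4]
grip_width: 0.024
time_s: 19.5
ee_pos: [0.4862, -0.0713, 0.1398]
eef_rot: [3.14, 0.002, 2.046]
force: [-2.8, -0.8, 14.5]
grip_width: 0.0238
```

```bash
python3 -m creep '[[[0,0,-0.02],0,0],[[0,0,-0.02],0,0],[[0,0,-0.02],0,0.3],[[0,0,-0.02],0,0.5],[[0,0,-0.02],0,0.55],[[0,0,-0.02],0,0.55],[[0,0,-0.02],0,0.55],[[0,0,-0.02],0,0.55]]'
python3 go.py .4855 -.071 .2
python3 -m creep '[[[0,0,-0.2],0,0.55],[[0,0,-0.6],0,0.55],[[0,0,-1.2],0,0.55],[[0,0,-1.8],0,0.55],[[0,0,-2.3],0,0.55],[[0,0,-2.6],0,0.55],[[0,0,-2.6],0,0.55],[[0,0,-2.6],0,0.55],[[0,0,-2.6],0,0.55]]'
python3 - <<'E'
from h import *
shot('wrist','w5');shot('side','s5');shot('top','t5')
for n,(a,b,c,e) in {'s5':(140,330,230,430),'t5':(150,290,240,480)}.items():
    d=load(n);cv2.imwrite('pics/%sz.png'%n,cv2.resize(d['img'][a:b,c:e,::-1],None,fx=3,fy=3,interpolation=cv2.INTER_CUBIC))
E
```

```text
time_s: 20.3
ee_pos: [0.4857, -0.071, 0.1394]
eef_rot: [-3.142, -0.0, 2.046]
force: [0.8, 0.3, 0.2]
grip_width: 0.0516
now [ 0.4857 -0.071   0.1394] ydir 27.21 units [ 0.002 -0.002 -1.212] F [0.8 0.3 0.2] t 20.3 g 0.0516
time_s: 21.2
ee_pos: [0.4853, -0.071, 0.2685]
eef_rot: [-3.14, -0.001, 2.046]
force: [0.1, -0.1, -0.1]
grip_width: 0.0516
```

View pics/w5.png

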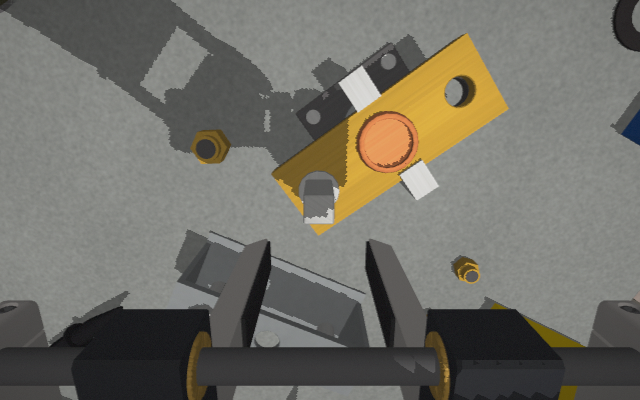

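View pics/s5z.png

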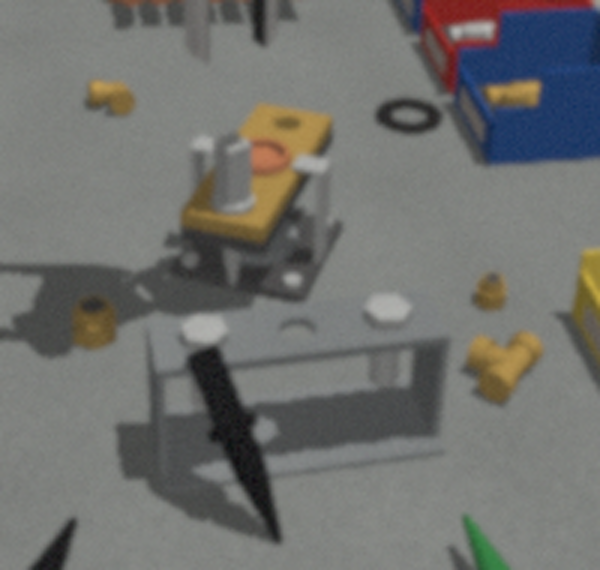

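View pics/t5z.png

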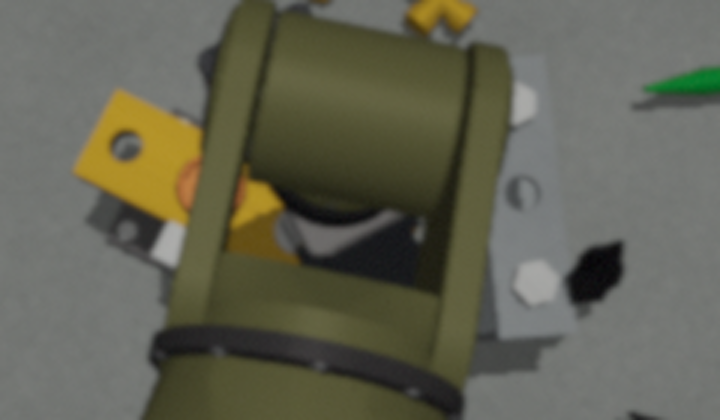

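Run:
```python
from h import *
d=load('w5'); im=d['img'][:,:,::-1]
for u,v in [(312,210),(319,205),(327,210),(319,200),(304,180),(312,215)]: print(u,v,pt(d,u,v).round(4))
for u,v in [(300,205),(345,180),(430,120),(303,188),(335,185)]: print('b',u,v,pt(d,u,v).round(4))
c=np.hstack([cv2.resize(im[70:114,438:482],(390,390),interpolation=cv2.INTER_CUBIC),cv2.resize(im[165:230,286:351],(390,390),interpolation=cv2.INTER_CUBIC)])
cv2.imwrite('pics/w5z.png',c)
```

```text
312 210 [ 0.4809 -0.0734  0.1671]
319 205 [ 0.4838 -0.0673  0.1673]
327 210 [ 0.4913 -0.0684  0.166 ]
319 200 [ 0.4821 -0.0641  0.166 ]
304 180 [ 0.4688 -0.068   0.1106]
312 215 [ 0.4829 -0.0774  0.1659]
b 300 205 [ 0.4766 -0.0925  0.1056]
b 345 180 [ 0.5031 -0.052   0.1046]
b 430 120 [0.5439 0.0301 0.1048]
b 303 188 [ 0.4715 -0.0755  0.1091]
b 335 185 [ 0.496  -0.0591  0.1113]
```

View pics/w5z.png

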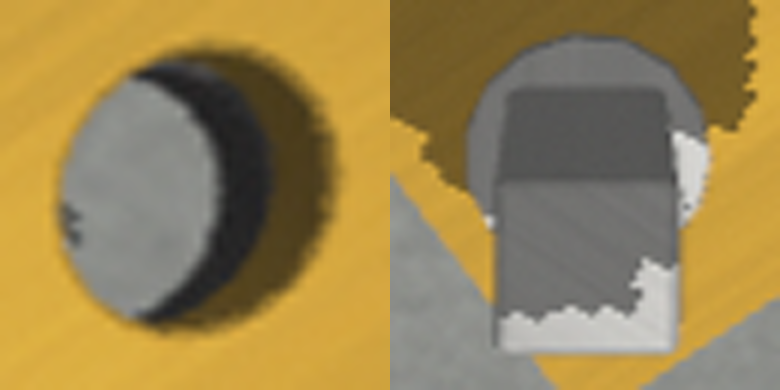

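```bash
python3 -c "
from h import *
print(ctrl.hand_in())"
```

```text
the job is handed in; nothing more can be done
None
```

The tapered pin is fully home in the brass flange, in the hole nearer the rack, and the job was handed in at about 21 s of the 64 s allowed.

- **Insertion:** I found the steel hole about 6.5 mm off by looking down the brass hole and lowered the pin there. The taper pulled the brass flange across with 4–5 N sideways. I made two small sideways corrections, about 0.6 mm and 0.2 mm, where the shank touched the steel hole. The collar stopped on the brass at about 14 N indicated, with no jamming.
- **Last checks:** After letting go and lifting clear, depth readings put the handle top at 0.166–0.167 m (0.167 expected when seated). The collar top read about 0.111 m, as expected. The other bolt hole now looks in line, and the wrist force was back to zero.
- **Look-alikes:** The black and green look-alikes stood upright in the first picture but had fallen over by about 3 s, before I touched anything. One black one now leans against the rack. The arm did not go near them, and I left them as they were.
- **Other things:** The bolts, both nuts, the tee, the elbow and the gasket look undisturbed in the pictures, though I did not measure their positions again.

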